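# Load and close a centrifuge bucket

### The arm

A 7-joint arm with a two-finger parallel gripper is mounted at the origin on the work surface. World frame = base frame: x ahead of the robot, y to its left, z up, the work surface at z = 0. Lengths are in m, angles in rad, forces in N, time in s.
With the tool pointing down it reaches from about 0.4 to 0.85 m from the base axis. Payload 4.5 kg.
Tool frame: the origin (TCP) lies midway between the tips of the shut fingers; the grasp point (between the pads) lies 19 mm behind it; z points along the fingers, y is the line along which they close (so a half turn about z gives the same grasp; the last joint's range is limited). The gripper opens to 88 mm and grips with 3 to 60 N. Pads are 18 mm wide; open, the fingers measure 123 mm over their backs; the gripper's body (75 mm by 187 mm) begins 45 mm behind the grasp point.
Start: joints at [-1.279, 0.689, -0.195, 1.565, 0.157, 0.902, -0.215], TCP at [0.159, 0.604, 0.211] pointing down, gripper open.
Joint ranges: [-3.01, 3.01], [-0.46, 2.08], [-1.47, 1.51], [0.13, 2.56], [-1, 4.14], [0.04, 2.09], [-2.66, 2.66]. Speed limits (rad/s): [2.57, 2.57, 3.14, 3.14, 3.14, 3.14, 3.14].

### API

Orientations are given as a unit quaternion [x, y, z, w].
In Python, from plant import * gives the robot as it stands.
- The arm moves only by the tool send_rows, never from a script. Its argument "targets" is a list of rows, each a list of 2 entries, a list of its own where there are three numbers: the shift along the tool's x, y, z in units of 0.3 m (1.0 is 0.3 m), then the turn, a rotation vector about the tool's x, y, z in units of pi rad (1.0 is pi rad). A call has 1 to 12 rows; each row is the pose to reach, as a shift and turn from the pose commanded when the call began, along the tool's axes at that moment, turning the shorter way round; what a row does not reach only later rows make up. A row lasts 1/8 s, in which the tool goes at most 62.5 mm and 10.7 degrees, less where a joint would pass 70% of its speed; a pose out of reach is approached as far as the arm can. A call with a number of a shift or a turn outside -1 to 1 is refused whole. A call with a gripper value outside its range is refused whole. "fingers" is the opening, from 0 (shut) to 1 (fully open), set as the call begins (left out, the last holds). The fingers move at their own pace and stop on an object; "newtons" is the grip in N (left out, the last holds). Time passes only in rows, so rows that repeat a pose let the fingers close. It gives the time, the measured TCP pose, the force, the opening and the grip force at its end, in the units of the state.
- get_state(): the state, without advancing time (a new reading comes with each control period).
- snapshot(name): name is "scene" or "top" or "wrist"; returns a dict with "img" (480x640x3 uint8, blue, green, red), "fx", "fy", "cx", "cy" (pixels), "cam_to_world" (4x4, takes a point from camera to world coordinates); the wrist camera has in their place "T_tool_cam" (4x4, takes a point from camera to tool coordinates, whose origin is the TCP and whose axes are the flange's). Camera axes: x right, y down, z forward; pixel columns grow to the right and rows downward; lengths in m; the calibration is good to about 2 mm. A picture is of the moment at which its call begins: read the wrist's pose just before it. There is no depth.
- finish_job(): hands the job in; it is judged then, once.
The state is a dict: "clock": time; "q": joint angles; "qd": joint speeds; "joint_torque": joint torques, N m; "tool_pos": TCP position; "eef_rot": TCP orientation; "contact_force": force on the tool from outside, world axes, zero at the start; "moment": the same for the moment, N m; "opening": opening from 0.0 (shut) to 1.0 (fully open); "finger_force": force on a finger pad.
Only numpy, scipy, OpenCV 4.12 (cv2) and the standard library are available. Lean on these libraries where they do the work, as an engineer would, in place of code of your own. Each camera call takes 0.05 s, during which the arm holds its last target. There are 200 camera calls.

### The job

Load the open centrifuge bucket to match the closed one beside it: first set the white two-bore adapter (the one with the stem) fully home in the bucket, then stand the two purple-capped tubes from the white rack in its bores, right down to the bottom, and last put the domed cap squarely on the bucket's rim. Keep the sample tubes upright all the time, set every part down rather than dropping it, and leave the wide-bore adapter and the two open tubes where they are.

Things in the scene. Friction and masses are not known exactly. Their poses are not given: they have to be found in the camera images.
- bucket: Open bucket to load: fixed round aluminium cup with lugs on its +y and -y sides, on a grey stand 98 mm square. Inside diameter 67 mm, outside 76, inner floor 12 mm and rim 92 mm above the bench. Origin on its axis at bench level, z up. Adapter home: its origin is 12 mm above this one; cap home: 80 mm above.
- bucket_ready: The other bucket, same make and stand, already loaded and closed with its own locked domed cap (overall 168 mm tall, 95 mm across the cap). Fixed; not part of the work. Origin: on its axis at bench level, z up.
- adapter: Two-bore adapter, 140 g, loose on the bench: white round block 60 mm across, 62 tall, chamfered foot; central stem (grip) 12 mm thick from 62 to 112 mm up. Bores 20 mm wide with flared mouths, 16.5 mm from the axis along +x and -x, floors 6 mm above the underside. In the bucket, stem and tube tops stand 32 mm above the rim. Origin: centre of underside, z up.
- adapter_wide: Another white adapter of the same 60 mm diameter and 62 mm height, without a stem and with one wide central bore 31 mm across. Stands loose on the bench; not needed, must stay. Origin: centre of the underside, z up.
- cap: Domed cap, 130 g, loose on the bench, open side down: black ring 95 mm across, clear dome 75 mm, black grip on top 20 mm across from 54 to 88 mm up. Skirt 12 mm deep, inside 89 mm wide narrowing to 83, drops over the bucket's 76 mm rim any way round; dome inside 69 mm wide, 38 mm clear above the rim. Origin: centre of underside, z up.
- tube_a: Closed sample tube, 25 g: clear plastic 16 mm across, rounded foot, purple cap 18 mm across and 24 tall, 106 mm tall in all. Stands upright in a corner cell of the white rack, may lean a degree or two. Origin: centre of its foot, z up the tube. The two closed tubes are alike; either may go in either bore.
- tube_b: Closed sample tube, 25 g: clear plastic 16 mm across, rounded foot, purple cap 18 mm across and 24 tall, 106 mm tall in all. Stands upright in a corner cell of the white rack, may lean a degree or two. Origin: centre of its foot, z up the tube. The two closed tubes are alike; either may go in either bore.
- open_a: Open tube, like the closed ones but without the purple cap: clear rim, 100 mm tall. Stands in a corner hole of the white rack; not needed, stays there. Origin: centre of its foot, z up.
- open_b: Open tube, like the closed ones but without the purple cap: clear rim, 100 mm tall. Stands in a corner hole of the white rack; not needed, stays there. Origin: centre of its foot, z up.
- rack: White 4 by 6 tube rack, fixed, 94 x 138 mm (x by y), 63 tall. Square 20 mm cells at 22 mm pitch; tubes stand on its floor 6 mm above the bench. Two closed and two open tubes stand in the four corner cells, x = +-33, y = +-55 mm; the rest are empty. Origin: centre at bench level, y along the long side.
Mind the look-alikes: they are no part of the job. Leave any pink or yellow look-alike of the adapter alone.

How it is judged:
By the outcome, as a careful person would: the job done as asked, in the order asked, and still so for the second after the job is handed in, with the robot touching nothing.
It also fails if it takes over 128 s, if anything falls off the work surface, if the arm or the gripper's body presses on something with over 40 N, if the wrist force passes 120 N, or if a joint passes its speed limit or range.

## Working session

There is one attempt and no reset: what is moved stays moved. The work goes in short steps, Python scripts to look and compute and a tool call to move; the robot and the scene stay as the last step left them, time stands still between calls to the robot, and variables do not carry over. Pictures are saved under pics/ and viewed, at most 16 in all, crops included, and the job is handed in when it is done.

Besides the shell and the picture viewer there is one more tool, called after ">>>" as name(argument=value, ...), one argument or row to a line, values as JSON. send_rows: Moves the arm, as the interface text tells. Its arguments: {"type":"object","properties":{"targets":{"type":"array"},"fingers":{"type":"number"},"newtons":{"type":"number"}},"required":["targets"]}

```bash
mkdir -p pics; ls; python3 - <<'E'
from plant import *
import cv2,numpy as np
s=get_state();print({k:np.round(v,4).tolist() for k,v in s.items()})
for n in ("scene","top","wrist"):
    d=snapshot(n);cv2.imwrite(f"pics/{n}0.png",d["img"]);print(n,{k:np.round(v,4).tolist() for k,v in d.items() if k!="img"})
    np.savez(f"pics/{n}0.npz",**d)
E
```

```text
pics
{'clock': 0.0, 'q': [-1.2792, 0.69, -0.1945, 1.5663, 0.1573, 0.9025, -0.2151], 'qd': [0.0019, -0.0025, 0.0001, -0.0002, 0.0034, 0.0009, 0.0007], 'joint_torque': [-0.0014, -52.7556, -1.2676, -15.3431, -0.0527, 0.0068, 0.0002], 'tool_pos': [0.1592, 0.6037, 0.2102], 'eef_rot': [0.1285, 0.9917, -0.0009, -0.0], 'contact_force': [0.0574, -0.2358, -0.5978], 'moment': [0.0001, -0.031, -0.0215], 'finger_force': 0.0, 'opening': 1.0025}
scene {'fx': 438.0275, 'fy': 438.0275, 'cx': 313.1218, 'cy': 242.6275, 'cam_to_world': [[-0.8793, 0.2866, -0.3803, 0.8511], [0.4762, 0.5237, -0.7064, 0.6456], [-0.0033, -0.8022, -0.597, 0.6041], [0.0, 0.0, 0.0, 1.0]]}
top {'fx': 615.8527, 'fy': 615.8527, 'cx': 319.8497, 'cy': 234.1238, 'cam_to_world': [[-0.0147, -0.9859, 0.1664, 0.2426], [-0.9998, 0.0127, -0.013, -0.0034], [0.0107, -0.1666, -0.986, 1.4648], [0.0, 0.0, 0.0, 1.0]]}
wrist {'fx': 332.2319, 'fy': 332.2319, 'cx': 322.0539, 'cy': 238.1538, 'T_tool_cam': [[-0.001, -0.9494, -0.3141, 0.0816], [1.0, -0.0009, -0.0007, 0.0], [0.0004, -0.3141, 0.9494, -0.1735], [0.0, 0.0, 0.0, 1.0]]}
```

View pics/scene0.png

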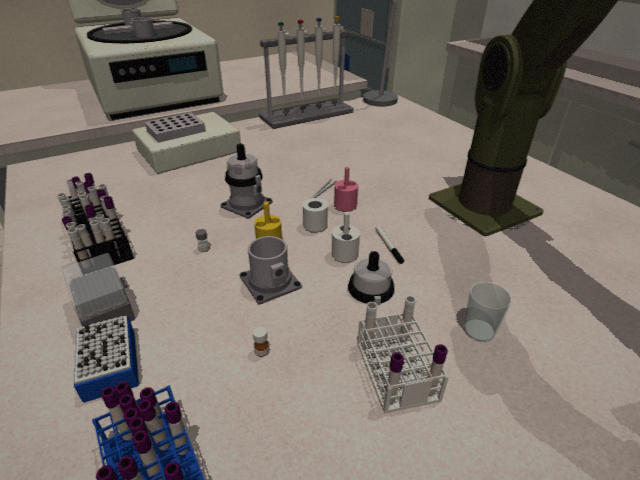

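View pics/top0.png

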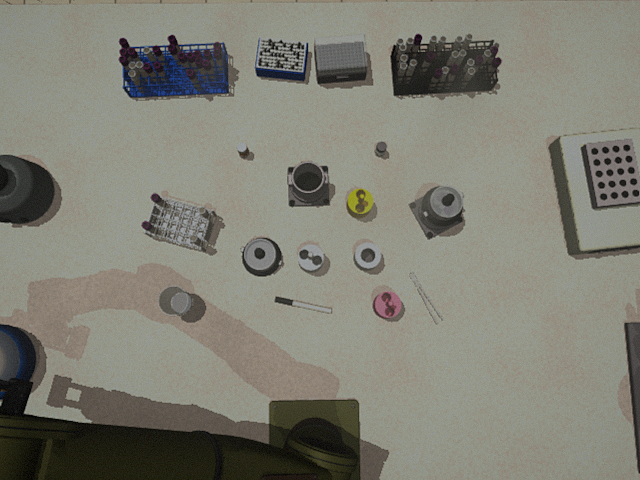

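The scene view shows the bucket (268,265), the stemmed white adapter (346,240), the cap (373,280) and the rack (400,360) with purple tubes at (397,365) and (440,355). In the top view these are at about (308,182), (312,258), (262,255) and (180,222), with the purple caps at (156,199) and (149,226). I'll enlarge the top view to get coarse positions.

```bash
cat > h.py <<'E'
import numpy as np,cv2
from plant import *
from scipy.spatial.transform import Rotation as R
def snap(n,f):
    s=get_state();d=snapshot(n);cv2.imwrite(f"pics/{f}.png",d["img"])
    if n=="wrist":
        T=np.eye(4);T[:3,:3]=R.from_quat(s["eef_rot"]).as_matrix();T[:3,3]=s["tool_pos"]
        d["cam_to_world"]=T@np.array(d["T_tool_cam"])
    d["tp"]=s["tool_pos"];d["er"]=s["eef_rot"]
    np.savez(f"pics/{f}.npz",**d);return d
def load(f): return dict(np.load(f"pics/{f}.npz"))
def ray(d,u,v):
    M=d["cam_to_world"];r=M[:3,:3]@np.array([(u-d["cx"])/d["fx"],(v-d["cy"])/d["fy"],1]);return M[:3,3],r
def plane(d,u,v,z):
    o,r=ray(d,u,v);return o+r*(z-o[2])/r[2]
def proj(d,p):
    M=d["cam_to_world"];c=M[:3,:3].T@(np.array(p)-M[:3,3]);return np.array([d["fx"]*c[0]/c[2]+d["cx"],d["fy"]*c[1]/c[2]+d["cy"]])
def rel(p,yaw=None,extra=None):
    """shift/turn units from current measured pose to world TCP p, tool down, yaw of tool x axis"""
    s=get_state();A=R.from_quat(s["eef_rot"])
    sh=A.inv().apply(np.array(p)-s["tool_pos"])/0.3
    out=[np.round(sh,4).tolist()]
    if yaw is not None:
        B=R.from_matrix(np.array([[np.cos(yaw),np.sin(yaw),0],[np.sin(yaw),-np.cos(yaw),0],[0,0,-1]]))
        out.append(np.round((A.inv()*B).as_rotvec()/np.pi,4).tolist())
    return out
E
python3 - <<'E'
from h import *
d=load("top0");im=d["img"]
for n,u,v,z in [("bucketrim",308,180,.092),("ready",446,199,.168),("adapter stem",318,258,.112),("adapter top",312,256,.062),("wide",368,255,.062),("yellow",360,200,.062),("pink",388,303,.062),("cap grip",263,255,.088),("tA",156,199,.11),("tB",149,226,.11),("o1",217,213,.1),("o2",206,245,.1)]:
    print(n,plane(d,u,v,z)[:2].round(3))
c=im[130:330,130:400];cv2.imwrite("pics/crop0.png",cv2.resize(c,None,fx=2.9,fy=2.9,interpolation=cv2.INTER_CUBIC))
# masks
hsv=cv2.cvtColor(im,cv2.COLOR_BGR2HSV)
m=cv2.inRange(hsv,(135,80,20),(165,255,160));m[:150]=0;m[330:]=0
n,l,st,ce=cv2.connectedComponentsWithStats(m);print([(st[i,4],ce[i].round(1).tolist()) for i in range(1,n) if st[i,4]>8])
E
```

```text
bucketrim [0.601 0.004]
ready [ 0.535 -0.294]
adapter stem [ 0.417 -0.016]
adapter top [ 0.429 -0.003]
wide [ 0.429 -0.132]
yellow [ 0.559 -0.117]
pink [ 0.319 -0.174]
cap grip [0.429 0.107]
tA [0.556 0.346]
tB [0.495 0.359]
o1 [0.524 0.21 ]
o2 [0.452 0.234]
[(np.int32(21), [154.3, 197.0]), (np.int32(23), [145.4, 224.7])]
```

View pics/crop0.png

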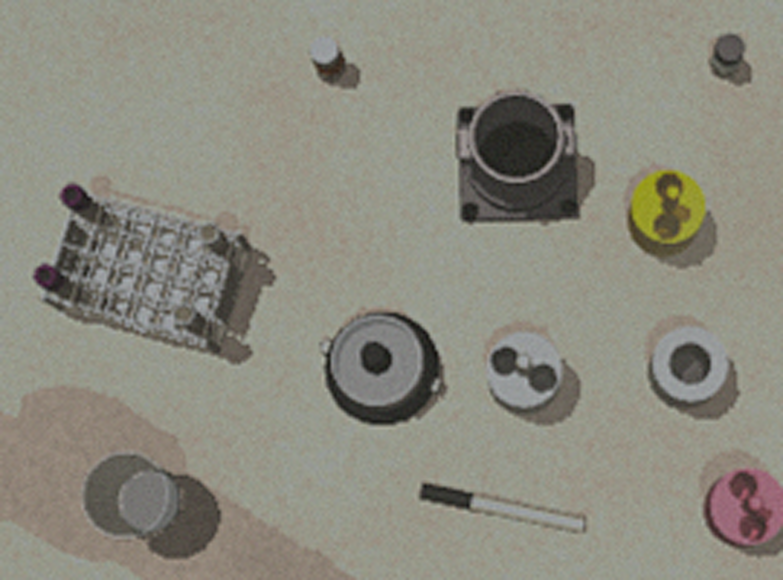

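The crop confirms the layout: adapter bores at crop (504,358) and (543,377), the bucket mouth at (516,137), the cap grip at (376,358) and the purple caps at (74,196) and (47,276). I'll move the wrist camera over the rack and the cap.

>>> send_rows(
  targets=[
    [[-0.3,-0.2,-0.1],[0,0,0]],
    [[-0.64,-0.38,-0.2],[0,0,0]],
    [[-0.64,-0.38,-0.2],[0,0,0]],
    [[-0.64,-0.38,-0.2],[0,0,0]],
    [[-0.64,-0.38,-0.2],[0,0,0]],
    [[-0.64,-0.38,-0.2],[0,0,0]],
  ],
)

```text
clock: 0.9
tool_pos: [0.3151, 0.4457, 0.2708]
eef_rot: [0.128, 0.992, 0.0, -0.001]
contact_force: [-0.8, 0.1, -0.6]
opening: 1.0
finger_force: 0.0
```

>>> send_rows(
  targets=[
    [[-0.3,-0.2,-0.1],[0,0,0]],
    [[-0.64,-0.38,-0.2],[0,0,0]],
    [[-0.64,-0.38,-0.2],[0,0,0]],
    [[-0.64,-0.38,-0.2],[0,0,0]],
    [[-0.64,-0.38,-0.2],[0,0,0]],
    [[-0.64,-0.38,-0.2],[0,0,0]],
  ],
)

```text
clock: 1.65
tool_pos: [0.4708, 0.2881, 0.3304]
eef_rot: [0.127, 0.992, 0.0, -0.001]
contact_force: [-0.9, 0.6, -0.1]
opening: 1.004
finger_force: 0.0
```

```bash
python3 - <<'E'
from h import *
d=snap("wrist","w1");s=get_state();print(s["tool_pos"],s["eef_rot"],s["q"],s["clock"])
E
```

```text
[0.47052132 0.2883028  0.33039175] [ 1.26356068e-01  9.91984364e-01  2.09910400e-04 -1.05906448e-03] [-0.48989791  0.46472488 -0.22776899  1.61388496  0.11308369  1.07720432
  0.56932115] 1.7
```

View pics/w1.png

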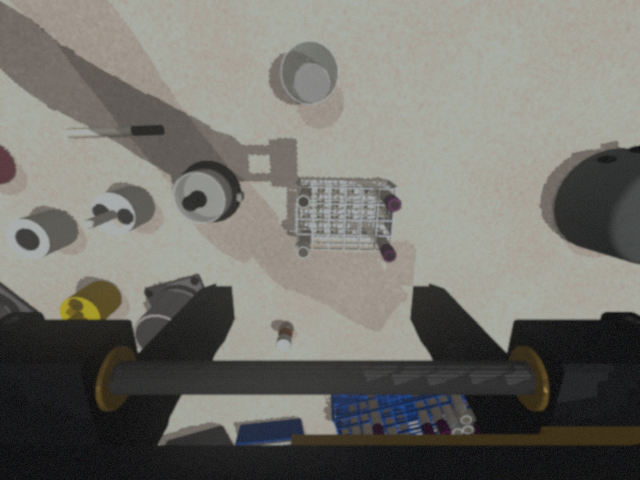

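The wrist view shows the rack with the purple caps at about (393,203) and (389,253), open tubes at (303,201) and (303,252), the cap at (205,195) and the adapter at (115,212). Next I'll move over the adapter and bucket.

>>> send_rows(
  targets=[
    [[-0.1,-0.2,0],[0,0,0]],
    [[-0.19,-0.4,0.05],[0,0,0]],
    [[-0.28,-0.6,0.1],[0,0,0]],
    [[-0.38,-0.8,0.1],[0,0,0]],
    [[-0.38,-0.8,0.1],[0,0,0]],
    [[-0.38,-0.8,0.1],[0,0,0]],
    [[-0.38,-0.8,0.1],[0,0,0]],
    [[-0.38,-0.8,0.1],[0,0,0]],
  ],
)

```text
clock: 2.7
tool_pos: [0.5214, 0.0275, 0.3012]
eef_rot: [0.126, 0.992, 0.001, 0.0]
contact_force: [0.3, -0.4, 0.2]
opening: 0.997
finger_force: 0.0
```

```bash
python3 - <<'E'
from h import *
d=snap("wrist","w2");s=get_state();print(s["tool_pos"],s["eef_rot"],s["q"],s["clock"])
d=load("w1");hsv=cv2.cvtColor(d["img"],cv2.COLOR_BGR2HSV)
m=cv2.inRange(hsv,(130,70,15),(170,255,160));m[:150]=0;m[300:]=0;m[:,:330]=0;m[:,450:]=0
n,l,st,ce=cv2.connectedComponentsWithStats(m);print([(st[i].tolist(),ce[i].round(1).tolist(),plane(d,*ce[i],.10)[:2].round(4)) for i in range(1,n) if st[i,4]>8])
E
```

```text
[0.52137808 0.0270028  0.30109872] [ 1.26785795e-01  9.91930021e-01  4.41695615e-04 -1.88292707e-05] [-0.00967141  0.44529656 -0.1991888   1.74821072  0.10332853  0.95807747
  1.06711993] 2.75
[([388, 198, 12, 13, 68], [393.1, 203.7], array([0.4995, 0.3714])), ([384, 250, 11, 11, 38], [388.7, 254.0], array([0.5636, 0.3534]))]
```

View pics/w2.png

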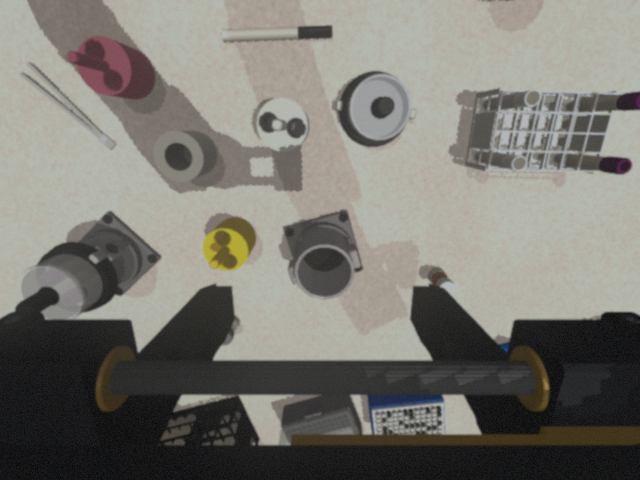

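```bash
python3 - <<'E'
from h import *
d=load("w2");im=d["img"]
a=cv2.resize(im[80:160,245:345],None,fx=5,fy=5,interpolation=cv2.INTER_CUBIC)
b=cv2.resize(im[225:305,280:380],None,fx=5,fy=5,interpolation=cv2.INTER_CUBIC)
cv2.imwrite("pics/c2.png",cv2.resize(np.hstack([a,b]),None,fx=.8,fy=.8))
E
```

```text
(no output)
```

View pics/c2.png

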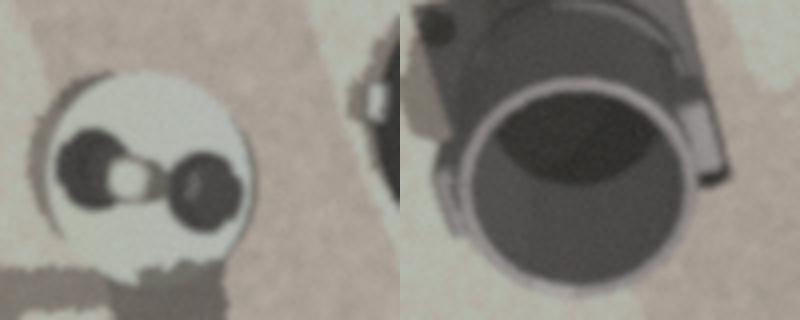

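```bash
python3 - <<'E'
from h import *
d=load("w2")
b1=plane(d,268.75,122.25,.062);b2=plane(d,296.25,127.75,.062)
print("bores",b1,b2,np.linalg.norm(b1-b2),"mid",(b1+b2)/2,"yaw",np.degrees(np.arctan2(*(b1-b2)[1::-1])))
print("stem",plane(d,277.25,125.25,.112))
c=plane(d,324.6,271.4,.092);print("bucket",c, [plane(d,u,v,.092)[:2].round(3) for u,v in [(294.75,271),(354.5,271),(325,243.75),(325,299)]])
o=plane(load("top0"),130+516/2.9,130+137/2.9,.092);print("bucket top cam",o)
print("cap grip",plane(d,382.5,106.5,.088))
# yaw options
print(np.degrees(np.arctan2(0.2515,-0.968)))
for yw in (np.arctan2(*(b1-b2)[1::-1]),np.arctan2(*(b2-b1)[1::-1])):
  for z in(.2,): print(rel([*(b1+b2)[:2]/2,z],yw))
E
```

```text
bores [ 0.42023596 -0.01066168  0.062     ] [0.43424196 0.01886626 0.062     ] 0.03268130035638383 mid [0.42723896 0.00410229 0.062     ] yaw -115.37641725831888
stem [0.42792667 0.00404485 0.112     ]
bucket [0.60828383 0.0082986  0.092     ] [array([ 0.598, -0.028]), array([0.617, 0.045]), array([0.573, 0.018]), array([ 0.646, -0.001])]
bucket top cam [0.6071268 0.0038712 0.092    ]
cap grip [0.43726802 0.11719152 0.088     ]
165.43576380971058
[[0.2845, -0.1531, 0.3369], [0.0003, 0.0002, -0.44]]
[[0.2845, -0.1531, 0.3369], [0.0002, -0.0003, 0.56]]
```

The crop shows the adapter's bores at w2 pixels (269,122) and (296,128), its stem top at (277,125), and the bucket rim centre at (325,271). The adapter is at (0.4275, 0.004) and the bucket at (0.608, 0.008). I'll move above the adapter.

>>> send_rows(
  targets=[
    [[0.05,-0.02,0.05],[0,0,-0.05]],
    [[0.1,-0.05,0.1],[0,0,-0.1]],
    [[0.15,-0.08,0.15],[0,0,-0.15]],
    [[0.2,-0.1,0.2],[0,0,-0.2]],
    [[0.25,-0.13,0.25],[0,0,-0.25]],
    [[0.2845,-0.153,0.3],[0,0,-0.3]],
    [[0.2845,-0.153,0.337],[0,0,-0.35]],
    [[0.2845,-0.153,0.337],[0,0,-0.4]],
    [[0.2845,-0.153,0.337],[0,0,-0.44]],
    [[0.2845,-0.153,0.337],[0,0,-0.44]],
    [[0.2845,-0.153,0.337],[0,0,-0.44]],
    [[0.2845,-0.153,0.337],[0,0,-0.44]],
  ],
  fingers=0.45,
)

```text
clock: 4.25
tool_pos: [0.4274, 0.0024, 0.2]
eef_rot: [-0.533, 0.846, -0.0, 0.0]
contact_force: [0.1, -0.1, -0.3]
opening: 0.449
finger_force: 0.0
```

```bash
python3 - <<'E'
from h import *
s=get_state();print(s["q"],s["opening"])
d=snap("wrist","w3")
yw=np.radians(-115.4);print(rel([.4275,.004,.083],yw))
im=d["img"]
print(proj(d,[.4275,.004,.112]),proj(d,[.4275,.004,.062]))
cv2.imwrite("pics/c3.png",cv2.resize(im[100:400,120:520],(800,600)))
E
```

```text
[ 0.25627584  0.5006223  -0.55080196  2.13362126  0.4475393   0.6196848
  2.0840478 ] 0.44878620743243136
[[-0.0049, 0.0021, 0.3899], [-0.0001, 0.0, -0.0011]]
[323.19789314 234.47838513] [323.04744856 218.82953721]
```

View pics/c3.png

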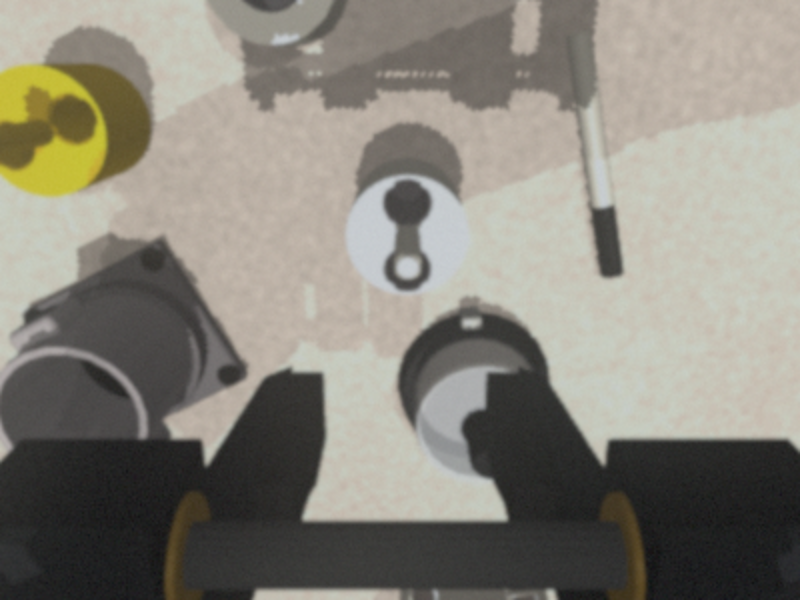

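The stem top is at pixel (323,234), where it was predicted, so I'll descend and grip.

>>> send_rows(
  targets=[
    [[-0.005,0.002,0.1],[0,0,0]],
    [[-0.005,0.002,0.2],[0,0,0]],
    [[-0.005,0.002,0.28],[0,0,0]],
    [[-0.005,0.002,0.34],[0,0,0]],
    [[-0.005,0.002,0.37],[0,0,0]],
    [[-0.005,0.002,0.39],[0,0,0]],
    [[-0.005,0.002,0.39],[0,0,0]],
    [[-0.005,0.002,0.39],[0,0,0]],
  ],
)

```text
clock: 5.3
tool_pos: [0.4278, 0.0039, 0.0833]
eef_rot: [-0.533, 0.846, -0.0, 0.0]
contact_force: [-0.9, 0.9, 0.2]
opening: 0.454
finger_force: 0.0
```

>>> send_rows(
  targets=[
    [[0,0,0],[0,0,0]],
    [[0,0,0],[0,0,0]],
    [[0,0,0],[0,0,0]],
    [[0,0,0],[0,0,0]],
    [[0,0,0],[0,0,0]],
    [[0,0,0],[0,0,0]],
  ],
  fingers=0,
  newtons=25,
)

```text
clock: 6.05
tool_pos: [0.4276, 0.0045, 0.0852]
eef_rot: [-0.534, 0.846, -0.001, 0.001]
contact_force: [-5.3, 2.3, 35.0]
opening: 0.006
finger_force: 17.4
```

>>> send_rows(
  targets=[
    [[0,0,-0.02],[0,0,0]],
    [[0,0,-0.06],[0,0,0]],
    [[0,0,-0.12],[0,0,0]],
    [[0,0,-0.2],[0,0,0]],
    [[0,0,-0.28],[0,0,0]],
    [[0,0,-0.36],[0,0,0]],
    [[0,0,-0.42],[0,0,0]],
    [[0,0,-0.45],[0,0,0]],
    [[0,0,-0.45],[0,0,0]],
    [[0,0,-0.45],[0,0,0]],
  ],
)

```text
clock: 7.3
tool_pos: [0.427, 0.0037, 0.2173]
eef_rot: [-0.533, 0.846, 0.0, -0.001]
contact_force: [-0.1, -0.7, -0.1]
opening: 0.007
finger_force: 0.0
```

```bash
python3 - <<'E'
from h import *
d=snap("wrist","w4");s=get_state();print(s["opening"]*88,s["tool_pos"])
print(rel([.608,.008,.23]))
E
```

```text
0.7462607579066705 [0.42692489 0.00377289 0.21723697]
[[-0.2731, -0.5384, -0.0435]]
```

View pics/w4.png

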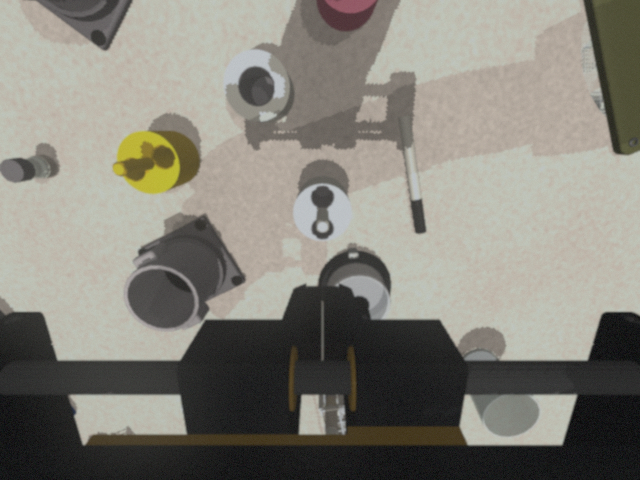

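```bash
python3 - <<'E'
from h import *
def tri(obs):
    A=np.zeros((3,3));b=np.zeros(3)
    for d,u,v in obs:
        o,r=ray(d,u,v);r/=np.linalg.norm(r);P=np.eye(3)-np.outer(r,r);A+=P;b+=P@o
    return np.linalg.solve(A,b)
w2,w3,w4=load("w2"),load("w3"),load("w4")
print("w2w3 stem",tri([(w2,277.25,125.25),(w3,323.5,234)]))
im=w4["img"]
print("stem pred w4",proj(w4,[.4275,.004,.112]),"top",proj(w4,[.4275,.004,.062]),"tcp",proj(w4,w4["tp"]))
a=cv2.resize(im[150:330,250:410],None,fx=3.3,fy=3.3,interpolation=cv2.INTER_CUBIC)
im2=snap("scene","s4")["img"]
b=cv2.resize(im2[170:330,240:420],(668,594),interpolation=cv2.INTER_CUBIC)
cv2.imwrite("pics/c4.png",cv2.resize(np.hstack([a,b]),None,fx=.65,fy=.65))
E
```

```text
w2w3 stem [0.42757602 0.00400485 0.11062366]
stem pred w4 [321.89394666 227.45069538] top [321.86709774 213.56706283] tcp [322.65228563 278.55071154]
```

View pics/c4.png

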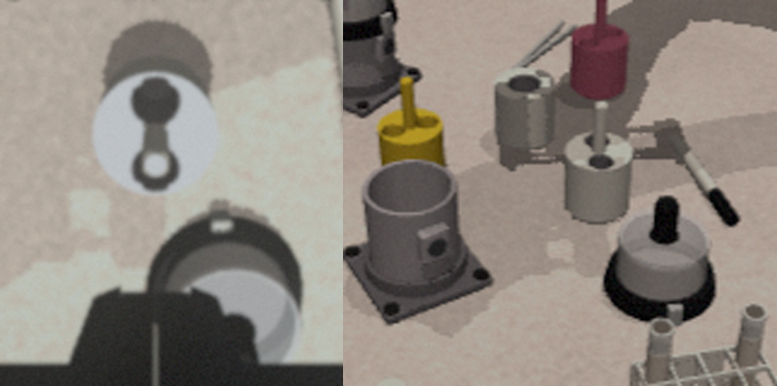

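The adapter hasn't moved, but the fingers shut without it. In w3 and w1, the apparent gap between the fingertips suggests the tips sit about 27 mm behind the reported TCP. I'll check that with the scene camera.

```bash
python3 - <<'E'
from h import *
d=load("s4");t=d["tp"];g=cv2.cvtColor(d["img"],cv2.COLOR_BGR2GRAY)
for nm in("s4",):
  for dz in range(-10,70,4):
    u,v=proj(d,t+[0,0,dz/1000]);print(dz,(round(u),round(v)),g[round(v),round(u)-2:round(u)+3].tolist())
t=snap("top","t4");g=cv2.cvtColor(t["img"],cv2.COLOR_BGR2GRAY);print(proj(t,d["tp"]),proj(t,[.608,.008,.092]))
E
```

```text
-10 (348, 171) [60, 61, 69, 125, 166]
-6 (349, 169) [65, 53, 117, 166, 165]
-2 (349, 167) [83, 102, 143, 166, 167]
2 (349, 165) [165, 165, 168, 166, 167]
6 (349, 163) [166, 167, 165, 165, 163]
10 (349, 162) [164, 167, 164, 164, 165]
14 (349, 160) [165, 164, 163, 164, 163]
18 (349, 158) [162, 162, 165, 164, 168]
22 (349, 156) [155, 152, 154, 156, 155]
26 (349, 154) [19, 20, 16, 19, 18]
30 (349, 152) [20, 11, 16, 5, 17]
34 (349, 150) [15, 18, 21, 19, 16]
38 (350, 148) [13, 14, 13, 6, 3]
42 (350, 146) [8, 11, 11, 17, 12]
46 (350, 144) [8, 11, 4, 4, 13]
50 (350, 142) [14, 19, 8, 9, 7]
54 (350, 140) [14, 28, 37, 2, 10]
58 (350, 138) [11, 24, 34, 5, 5]
62 (350, 136) [5, 10, 14, 6, 10]
66 (350, 134) [4, 1, 8, 4, 17]
[308.48008538 246.91892612] [306.12852124 176.892995  ]
```

The scene camera confirms the tips are about 25 mm above the reported TCP, so I'll subtract 25 mm from every height. Now I'll grip the stem again, lower down.

>>> send_rows(
  targets=[
    [[0,0,0.1],[0,0,0]],
    [[0,0,0.2],[0,0,0]],
    [[0,0,0.28],[0,0,0]],
    [[0,0,0.36],[0,0,0]],
    [[0,0,0.43],[0,0,0]],
    [[0,0,0.48],[0,0,0]],
    [[0,0,0.51],[0,0,0]],
    [[0,0,0.53],[0,0,0]],
    [[0,0,0.53],[0,0,0]],
    [[0,0,0.53],[0,0,0]],
  ],
  fingers=0.45,
)

```text
clock: 8.7
tool_pos: [0.4277, 0.0039, 0.0592]
eef_rot: [-0.533, 0.846, -0.0, 0.0]
contact_force: [-0.2, -0.5, -0.8]
opening: 0.446
finger_force: 0.0
```

>>> send_rows(
  targets=[
    [[0,0,0],[0,0,0]],
    [[0,0,0],[0,0,0]],
    [[0,0,0],[0,0,0]],
    [[0,0,0],[0,0,0]],
    [[0,0,0],[0,0,0]],
    [[0,0,0],[0,0,0]],
  ],
  fingers=0,
  newtons=25,
)

```text
clock: 9.45
tool_pos: [0.4273, 0.004, 0.059]
eef_rot: [-0.533, 0.846, 0.0, -0.0]
contact_force: [-0.5, 0.4, 3.7]
opening: 0.124
finger_force: 25.0
```

>>> send_rows(
  targets=[
    [[0,0,-0.02],[0,0,0]],
    [[0,0,-0.06],[0,0,0]],
    [[0,0,-0.12],[0,0,0]],
    [[0,0,-0.19],[0,0,0]],
    [[0,0,-0.27],[0,0,0]],
    [[0,0,-0.35],[0,0,0]],
    [[0,0,-0.42],[0,0,0]],
    [[0,0,-0.46],[0,0,0]],
    [[0,0,-0.48],[0,0,0]],
    [[0,0,-0.48],[0,0,0]],
  ],
)

```text
clock: 10.7
tool_pos: [0.4273, 0.0037, 0.2028]
eef_rot: [-0.533, 0.846, 0.0, -0.0]
contact_force: [-0.1, 0.8, -2.0]
opening: 0.128
finger_force: 25.0
```

>>> send_rows(
  targets=[
    [[-0.01,-0.02,0],[0,0,0]],
    [[-0.035,-0.07,0],[0,0,0]],
    [[-0.07,-0.14,0],[0,0,0]],
    [[-0.11,-0.22,0],[0,0,0]],
    [[-0.155,-0.31,0],[0,0,0]],
    [[-0.2,-0.4,0],[0,0,0]],
    [[-0.235,-0.47,0],[0,0,0]],
    [[-0.26,-0.52,0],[0,0,0]],
    [[-0.27,-0.538,0],[0,0,0]],
    [[-0.27,-0.538,0],[0,0,0]],
    [[-0.27,-0.538,0],[0,0,0]],
  ],
)

```text
clock: 12.08
tool_pos: [0.6072, 0.0073, 0.2027]
eef_rot: [-0.533, 0.846, 0.0, -0.001]
contact_force: [-0.1, 0.5, -0.7]
opening: 0.125
finger_force: 25.0
```

```bash
python3 - <<'E'
from h import *
d=snap("wrist","w5");s=get_state();print(s["opening"]*88,s["q"],s["contact_force"],rel([.608,.008,.08]))
e=snap("scene","s5");f=snap("top","t5")
a=d["img"][130:370,170:490];b=e["img"][130:310,170:410]
cv2.imwrite("pics/c5.png",np.hstack([cv2.resize(a,(400,300)),cv2.resize(b,(400,300))]))
E
```

```text
10.974976607273144 [ 0.23099243  0.72284716 -0.57674893  1.61777824  0.46256991  0.9416641
  2.187021  ] [ 0.03691143 -0.11555338 -1.14957436] [[-0.0037, -0.0013, 0.4094]]
```

View pics/c5.png

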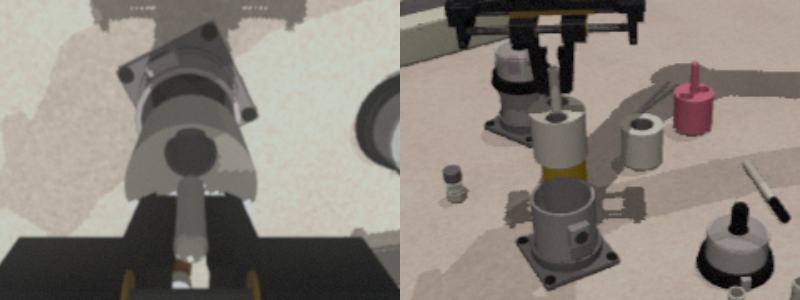

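The wrist and scene views show the adapter held upright above the bucket. I'll check the bucket axis against other views before inserting.

```bash
python3 - <<'E'
from h import *
w4=load("w4");print(plane(w4,162,295.5,.092))
# bright rim ring in w2, w4 : pixels whose plane point lies 33-39 mm from the nominal axis
for n,c in(("w2",(.608,.008)),("w4",(.608,.008)),("t4",(.607,.006))):
    d=load(n);g=cv2.GaussianBlur(cv2.cvtColor(d["img"],cv2.COLOR_BGR2GRAY),(0,0),.7).astype(float)
    P=[]
    for a in np.radians(np.arange(0,360,6)):
        rs=np.arange(.026,.045,.0005)
        q=[proj(d,[c[0]+r*np.cos(a),c[1]+r*np.sin(a),.092]) for r in rs]
        if min(min(x) for x in q)<0: continue
        v=cv2.remap(g.astype(np.float32),np.float32([[x[0] for x in q]]),np.float32([[x[1] for x in q]]),1)[0]
        k=np.argmax(np.diff(v[:26]))  # inner dark->bright edge
        P.append([c[0]+rs[k]*np.cos(a),c[1]+rs[k]*np.sin(a)])
    P=np.array(P)
    for _ in range(3):
        A=np.c_[2*P,np.ones(len(P))];x=np.linalg.lstsq(A,(P**2).sum(1),rcond=None)[0];r=np.sqrt(x[2]+x[0]**2+x[1]**2)
        e=abs(np.hypot(*(P-x[:2]).T)-r);P=P[e<=max(np.median(e)*2.5,.0008)]
    print(n,x[:2].round(4),r.round(4),len(P),np.median(e).round(4))
E
```

```text
[0.60552833 0.004017   0.092     ]
w2 [0.6092 0.0073] 0.033 59 0.0003
w4 [0.6089 0.0069] 0.0331 60 0.0002
t4 [0.6091 0.0049] 0.0327 36 0.0003
```

>>> send_rows(
  targets=[
    [[-0.002,-0.006,0.02],[0,0,0]],
    [[-0.002,-0.006,0.07],[0,0,0]],
    [[-0.002,-0.006,0.11],[0,0,0]],
    [[-0.002,-0.006,0.15],[0,0,0]],
    [[-0.002,-0.006,0.19],[0,0,0]],
    [[-0.002,-0.006,0.23],[0,0,0]],
    [[-0.002,-0.006,0.27],[0,0,0]],
    [[-0.002,-0.006,0.31],[0,0,0]],
    [[-0.002,-0.006,0.35],[0,0,0]],
    [[-0.002,-0.006,0.38],[0,0,0]],
    [[-0.002,-0.006,0.4],[0,0,0]],
    [[-0.002,-0.006,0.4],[0,0,0]],
  ],
)

```text
clock: 13.72
tool_pos: [0.6097, 0.007, 0.0825]
eef_rot: [-0.533, 0.846, 0.0, -0.0]
contact_force: [-1.1, 0.1, -1.9]
opening: 0.128
finger_force: 25.0
```

>>> send_rows(
  targets=[
    [[0,0,0.01],[0,0,0]],
    [[0,0,0.02],[0,0,0]],
    [[0,0,0.027],[0,0,0]],
    [[0,0,0.034],[0,0,0]],
    [[0,0,0.04],[0,0,0]],
    [[0,0,0.04],[0,0,0]],
    [[0,0,0.04],[0,0,0]],
  ],
)

```text
clock: 14.6
tool_pos: [0.6099, 0.0071, 0.0711]
eef_rot: [-0.533, 0.846, 0.0, 0.0]
contact_force: [-0.4, 0.3, 1.1]
opening: 0.127
finger_force: 25.0
```

>>> send_rows(
  targets=[
    [[0,0,0.005],[0,0,0]],
    [[0,0,0.005],[0,0,0]],
    [[0,0,0.005],[0,0,0]],
  ],
)

```text
clock: 14.98
tool_pos: [0.6104, 0.0073, 0.071]
eef_rot: [-0.533, 0.846, -0.0, 0.001]
contact_force: [-2.9, -0.9, 11.7]
opening: 0.128
finger_force: 25.0
```

>>> send_rows(
  targets=[
    [[0,0,0],[0,0,0]],
    [[0,0,0],[0,0,0]],
    [[0,0,0],[0,0,0]],
    [[0,0,0],[0,0,0]],
  ],
  fingers=0.35,
)

```text
clock: 15.48
tool_pos: [0.6098, 0.007, 0.0692]
eef_rot: [-0.533, 0.846, 0.0, -0.0]
contact_force: [0.8, 0.5, 0.5]
opening: 0.347
finger_force: 0.0
```

>>> send_rows(
  targets=[
    [[0,0,-0.05],[0,0,0]],
    [[0,0,-0.12],[0,0,0]],
    [[0,0,-0.22],[0,0,0]],
    [[0,0,-0.34],[0,0,0]],
    [[0,0,-0.46],[0,0,0]],
    [[0,0,-0.54],[0,0,0]],
    [[0,0,-0.58],[0,0,0]],
    [[0,0,-0.6],[0,0,0]],
    [[0,0,-0.6],[0,0,0]],
    [[0,0,-0.6],[0,0,0]],
  ],
)

```text
clock: 16.73
tool_pos: [0.6093, 0.0069, 0.2484]
eef_rot: [-0.533, 0.846, 0.0, -0.001]
contact_force: [0.9, 0.5, 0.4]
opening: 0.352
finger_force: 0.0
```

```bash
python3 - <<'E'
from h import *
d=snap("wrist","w6");e=snap("scene","s6")
print(get_state()["tool_pos"],[proj(d,[.609,.007,z]).round(1) for z in(.124,.092,.074)])
a=d["img"][140:320,200:440];b=e["img"][190:310,190:350]
cv2.imwrite("pics/c6.png",np.hstack([cv2.resize(a,(400,300),interpolation=2),cv2.resize(b,(400,300),interpolation=2)]))
E
```

```text
[0.60941563 0.00690322 0.24854074] [array([322.5, 221.2]), array([322.5, 212.9]), array([322.4, 208.8])]
```

View pics/c6.png

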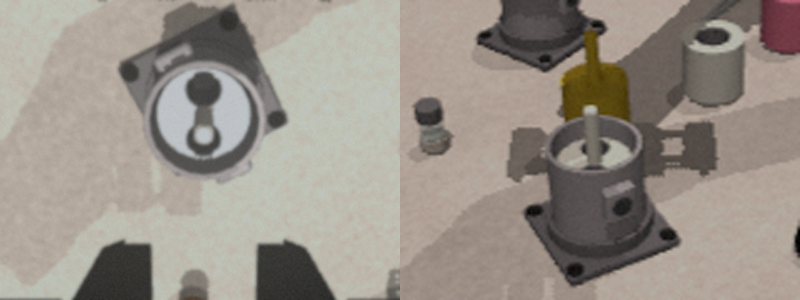

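The adapter is home: its stem top at (322,221) matches the prediction for (0.609, 0.007). Next, the tubes.

>>> send_rows(
  targets=[
    [[-0.08,0.06,0],[0,0,0]],
    [[-0.2,0.16,0],[0,0,0]],
    [[-0.34,0.27,0],[0,0,0]],
    [[-0.48,0.38,0],[0,0,0]],
    [[-0.62,0.49,0],[0,0,0]],
    [[-0.76,0.6,0],[0,0,0]],
    [[-0.87,0.69,0],[0,0,0]],
    [[-0.93,0.73,0],[0,0,0]],
    [[-0.95,0.747,0],[0,0,0]],
    [[-0.95,0.747,0],[0,0,0]],
    [[-0.95,0.747,0],[0,0,0]],
    [[-0.95,0.747,0],[0,0,0]],
  ],
)

```text
clock: 18.32
tool_pos: [0.5315, 0.3593, 0.2494]
eef_rot: [-0.532, 0.847, -0.0, -0.0]
contact_force: [0.0, 0.6, -0.8]
opening: 0.347
finger_force: 0.0
```

```bash
cat >> h.py <<'E'
def tri(obs):
    A=np.zeros((3,3));b=np.zeros(3)
    for d,u,v in obs:
        o,r=ray(d,u,v);r/=np.linalg.norm(r);P=np.eye(3)-np.outer(r,r);A+=P;b+=P@o
    return np.linalg.solve(A,b)
E
python3 - <<'E'
from h import *
d=snap("wrist","w7");e=snap("scene","s7");t=snap("top","t7");s=get_state();print(s["tool_pos"],s["q"])
def pur(d,z=.10,near=None):
    hsv=cv2.cvtColor(d["img"],cv2.COLOR_BGR2HSV);m=cv2.inRange(hsv,(130,60,10),(172,255,170))
    n,l,st,ce=cv2.connectedComponentsWithStats(m)
    for i in range(1,n):
        p=plane(d,*ce[i],z)
        if st[i,4]>8 and .45<p[0]<.62 and .3<p[1]<.42: print(st[i].tolist(),ce[i].round(1).tolist(),p[:2].round(4))
for n in("w7","w1","w2","t7","s7","top0","scene0"): print(n);pur(load(n))
a=d["img"][120:320,180:460]
cv2.imwrite("pics/c7.png",cv2.resize(a,(784,560),interpolation=2))
E
```

```text
[0.53103943 0.36025953 0.24949294] [-0.37222949  0.71690729 -0.56826897  1.4521991   0.4100019   1.09200121
  1.67603442]
w7
[351, 205, 17, 16, 129] [359.0, 212.0] [0.4976 0.3728]
[285, 216, 16, 16, 130] [292.5, 223.0] [0.5626 0.3541]
w1
[387, 198, 14, 13, 79] [393.2, 203.9] [0.4998 0.3716]
[383, 250, 12, 11, 57] [388.8, 254.5] [0.5643 0.3533]
w2
[624, 93, 16, 16, 146] [633.5, 100.0] [0.4973 0.3702]
[619, 99, 9, 9, 18] [622.6, 102.8] [0.4972 0.3592]
[600, 158, 31, 16, 281] [616.3, 164.6] [0.5615 0.354 ]
t7
s7
[433, 344, 15, 20, 224] [439.6, 353.6] [0.4976 0.3711]
[390, 352, 14, 21, 224] [396.3, 362.0] [0.5612 0.3533]
top0
[151, 194, 8, 7, 27] [154.3, 197.0] [0.563  0.3522]
[142, 221, 8, 8, 33] [145.5, 224.9] [0.4989 0.3699]
scene0
[433, 344, 14, 20, 212] [439.5, 353.9] [0.4983 0.3715]
[390, 352, 14, 21, 221] [396.4, 362.1] [0.5613 0.3534]
```

View pics/c7.png

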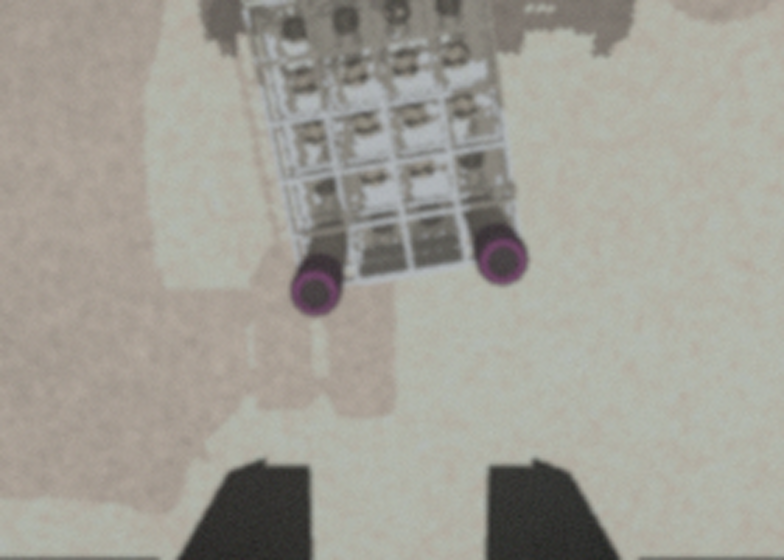

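The crop shows the purple cap tops at w7 pixels (292.5,223.9) and (358.9,212.1).

```bash
python3 - <<'E'
from h import *
w=load("w7");s=load("s7")
for a,b in(((292.5,223.9),(396.3,362)),((358.9,212.1),(439.6,353.6))):
    p=plane(w,*a,.112);print(p[:2].round(4),tri([(w,*a),(s,b[0],b[1]-7)]).round(4))
    print(rel([*p[:2],.063]))
E
```

```text
[0.5606 0.3524] [0.5609 0.3517 0.1129]
[[-0.0188, -0.1, 0.6217]]
[0.4977 0.3696] [0.498  0.369  0.1131]
[[0.02, 0.1138, 0.6216]]
```

>>> send_rows(
  targets=[
    [[-0.01,-0.05,0.05],[0,0,0]],
    [[-0.019,-0.1,0.15],[0,0,0]],
    [[-0.019,-0.1,0.25],[0,0,0]],
    [[-0.019,-0.1,0.35],[0,0,0]],
    [[-0.019,-0.1,0.43],[0,0,0]],
    [[-0.019,-0.1,0.5],[0,0,0]],
    [[-0.019,-0.1,0.56],[0,0,0]],
    [[-0.019,-0.1,0.6],[0,0,0]],
    [[-0.019,-0.1,0.632],[0,0,0]],
    [[-0.019,-0.1,0.632],[0,0,0]],
    [[-0.019,-0.1,0.632],[0,0,0]],
  ],
)

```text
clock: 19.85
tool_pos: [0.5607, 0.3535, 0.0605]
eef_rot: [-0.533, 0.846, 0.0, 0.001]
contact_force: [0.2, -0.3, -0.3]
opening: 0.345
finger_force: 0.0
```

>>> send_rows(
  targets=[
    [[0,0,0],[0,0,0]],
    [[0,0,0],[0,0,0]],
    [[0,0,0],[0,0,0]],
    [[0,0,0],[0,0,0]],
    [[0,0,0],[0,0,0]],
    [[0,0,0],[0,0,0]],
  ],
  fingers=0.1,
  newtons=12,
)

```text
clock: 20.6
tool_pos: [0.5606, 0.3534, 0.0603]
eef_rot: [-0.533, 0.846, 0.0, 0.001]
contact_force: [1.4, 0.1, 5.6]
opening: 0.197
finger_force: 12.0
```

>>> send_rows(
  targets=[
    [[0,0,-0.02],[0,0,0]],
    [[0,0,-0.05],[0,0,0]],
    [[0,0,-0.09],[0,0,0]],
    [[0,0,-0.14],[0,0,0]],
    [[0,0,-0.2],[0,0,0]],
    [[0,0,-0.27],[0,0,0]],
    [[0,0,-0.34],[0,0,0]],
    [[0,0,-0.41],[0,0,0]],
    [[0,0,-0.47],[0,0,0]],
    [[0,0,-0.51],[0,0,0]],
    [[0,0,-0.52],[0,0,0]],
    [[0,0,-0.52],[0,0,0]],
  ],
)

```text
clock: 22.1
tool_pos: [0.5601, 0.3528, 0.2155]
eef_rot: [-0.533, 0.846, -0.0, -0.0]
contact_force: [0.5, -0.1, -0.5]
opening: 0.201
finger_force: 12.0
```

```bash
python3 - <<'E'
from h import *
s=get_state();print(s["opening"]*88,s["finger_force"])
ax=np.array([.6095,.007]);u=np.array([np.cos(np.radians(64.6)),np.sin(np.radians(64.6))])
for k in(1,-1): print(k,rel([*(ax+k*.0165*u),.212]))
d=snap("wrist","w8");e=snap("scene","s8")
t=s["tool_pos"];print([proj(e,t+[0,0,z]).round() for z in(.0,-.06)])
E
```

```text
17.66099871697376 11.998191070742905
1 [[0.9137, -0.646, 0.012]]
-1 [[1.0237, -0.6463, 0.012]]
[array([407., 302.]), array([401., 335.])]
```

>>> send_rows(
  targets=[
    [[0.03,-0.02,0],[0,0,0]],
    [[0.1,-0.07,0],[0,0,0]],
    [[0.2,-0.14,0],[0,0,0]],
    [[0.32,-0.226,0],[0,0,0]],
    [[0.45,-0.318,0],[0,0,0]],
    [[0.58,-0.41,0],[0,0,0]],
    [[0.7,-0.495,0],[0,0,0]],
    [[0.8,-0.566,0],[0,0,0]],
    [[0.87,-0.615,0],[0,0,0]],
    [[0.905,-0.64,0],[0,0,0]],
    [[0.914,-0.646,0],[0,0,0]],
    [[0.914,-0.646,0],[0,0,0]],
  ],
)

```text
clock: 23.7
tool_pos: [0.6165, 0.0232, 0.2158]
eef_rot: [-0.534, 0.846, 0.0, 0.0]
contact_force: [-0.5, 0.3, -0.6]
opening: 0.2
finger_force: 12.0
```

```bash
python3 - <<'E'
from h import *
d=snap("wrist","w9");e=snap("scene","s9");s=get_state()
print(s["tool_pos"],s["clock"],rel([.6166,.0219,.072]))
b=e["img"][90:300,150:430];a=d["img"][130:340,180:460]
cv2.imwrite("pics/c9.png",cv2.resize(np.hstack([a,b]),(800,300),interpolation=2))
E
```

```text
[0.61653863 0.02372021 0.21592899] 23.8 [[0.0058, -0.003, 0.4798]]
```

View pics/c9.png

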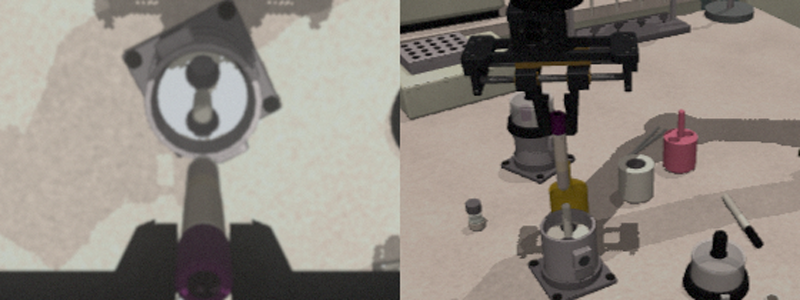

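The tube hangs straight in the fingers: its foot is at wrist (322,241), in line with the bore. I'll lower it.

>>> send_rows(
  targets=[
    [[0.004,-0.003,0.03],[0,0,0]],
    [[0.004,-0.003,0.08],[0,0,0]],
    [[0.004,-0.003,0.13],[0,0,0]],
    [[0.004,-0.003,0.18],[0,0,0]],
    [[0.004,-0.003,0.22],[0,0,0]],
    [[0.004,-0.003,0.25],[0,0,0]],
    [[0.004,-0.003,0.27],[0,0,0]],
    [[0.004,-0.003,0.29],[0,0,0]],
    [[0.004,-0.003,0.31],[0,0,0]],
    [[0.004,-0.003,0.33],[0,0,0]],
    [[0.004,-0.003,0.34],[0,0,0]],
    [[0.004,-0.003,0.34],[0,0,0]],
  ],
)

```text
clock: 25.3
tool_pos: [0.6169, 0.0206, 0.1136]
eef_rot: [-0.533, 0.846, 0.0, -0.0]
contact_force: [0.5, 0.1, -0.7]
opening: 0.201
finger_force: 12.0
```

>>> send_rows(
  targets=[
    [[0,0,0.02],[0,0,0]],
    [[0,0,0.05],[0,0,0]],
    [[0,0,0.08],[0,0,0]],
    [[0,0,0.1],[0,0,0]],
    [[0,0,0.12],[0,0,0]],
    [[0,0,0.13],[0,0,0]],
    [[0,0,0.14],[0,0,0]],
    [[0,0,0.14],[0,0,0]],
    [[0,0,0.14],[0,0,0]],
  ],
)

```text
clock: 26.42
tool_pos: [0.6175, 0.0207, 0.0723]
eef_rot: [-0.533, 0.846, -0.0, 0.001]
contact_force: [-0.2, 0.8, 3.0]
opening: 0.201
finger_force: 12.0
```

>>> send_rows(
  targets=[
    [[0,0,0.004],[0,0,0]],
    [[0,0,0.004],[0,0,0]],
    [[0,0,0.004],[0,0,0]],
  ],
)

```text
clock: 26.8
tool_pos: [0.6183, 0.0211, 0.0721]
eef_rot: [-0.533, 0.846, -0.001, 0.001]
contact_force: [-1.4, 0.9, 10.1]
opening: 0.202
finger_force: 12.0
```

>>> send_rows(
  targets=[
    [[0,0,0],[0,0,0]],
    [[0,0,0],[0,0,0]],
    [[0,0,0],[0,0,0]],
    [[0,0,0],[0,0,0]],
  ],
  fingers=0.35,
)

```text
clock: 27.3
tool_pos: [0.6168, 0.0205, 0.0703]
eef_rot: [-0.533, 0.846, 0.0, -0.0]
contact_force: [-2.0, 0.4, -0.1]
opening: 0.351
finger_force: 0.0
```

>>> send_rows(
  targets=[
    [[0,0,-0.03],[0,0,0]],
    [[0,0,-0.08],[0,0,0]],
    [[0,0,-0.16],[0,0,0]],
    [[0,0,-0.26],[0,0,0]],
    [[0,0,-0.38],[0,0,0]],
    [[0,0,-0.48],[0,0,0]],
    [[0,0,-0.55],[0,0,0]],
    [[0,0,-0.58],[0,0,0]],
    [[0,0,-0.58],[0,0,0]],
    [[0,0,-0.58],[0,0,0]],
  ],
)

```text
clock: 28.55
tool_pos: [0.6164, 0.0204, 0.2438]
eef_rot: [-0.533, 0.846, 0.0, -0.001]
contact_force: [0.8, 0.3, -0.2]
opening: 0.346
finger_force: 0.0
```

```bash
python3 - <<'E'
from h import *
d=snap("wrist","w10");e=snap("scene","s10");s=get_state()
print(s["tool_pos"],s["opening"],rel([.4978,.3694,.15]))
hsv=cv2.cvtColor(d["img"],cv2.COLOR_BGR2HSV);m=cv2.inRange(hsv,(130,60,10),(172,255,170));m[290:]=0
n,l,st,ce=cv2.connectedComponentsWithStats(m)
print([(st[i].tolist(),ce[i].round(1),plane(d,*ce[i],.124)) for i in range(1,n) if st[i,4]>20],proj(d,[.6166,.0219,.124]))
E
```

```text
[0.61644343 0.02046499 0.24361854] 0.3526377745316208 [[-0.8789, 0.8581, 0.3127]]
[([313, 214, 18, 17, 165], array([321.2, 222. ]), array([0.61706409, 0.019435  , 0.124     ]))] [322.7964865  224.07917928]
```

The first tube has bottomed: the force rose at the home height, and the cap top shows at (321,222). Now the second tube.

>>> send_rows(
  targets=[
    [[-0.06,0.06,0],[0,0,0]],
    [[-0.17,0.166,0],[0,0,0]],
    [[-0.3,0.293,0],[0,0,0]],
    [[-0.43,0.42,0],[0,0,0]],
    [[-0.56,0.547,0],[0,0,0]],
    [[-0.68,0.664,0],[0,0,0]],
    [[-0.78,0.76,0],[0,0,0]],
    [[-0.85,0.83,0],[0,0,0]],
    [[-0.879,0.858,0],[0,0,0]],
    [[-0.879,0.858,0],[0,0,0]],
    [[-0.879,0.858,0],[0,0,0]],
  ],
)

```text
clock: 30.02
tool_pos: [0.4997, 0.3676, 0.2443]
eef_rot: [-0.532, 0.847, -0.001, -0.0]
contact_force: [-0.0, 0.1, -0.0]
opening: 0.348
finger_force: 0.0
```

```bash
python3 - <<'E'
from h import *
d=snap("wrist","w11");s=get_state()
hsv=cv2.cvtColor(d["img"],cv2.COLOR_BGR2HSV);m=cv2.inRange(hsv,(130,60,10),(172,255,170));m[290:]=0
n,l,st,ce=cv2.connectedComponentsWithStats(m)
for i in range(1,n):
    if st[i,4]>60: p=plane(d,*ce[i],.112);print(st[i].tolist(),ce[i].round(1),p.round(4),rel([*p[:2],.060]))
print(s["tool_pos"],rel([.4978,.3694,.06]))
E
```

```text
[318, 212, 16, 17, 132] [325.5 220.1] [0.4976 0.3697 0.112 ] [[-0.0041, 0.01, 0.6147]]
[0.49974828 0.36757633 0.24440045] [[-0.0034, 0.0091, 0.6147]]
```

>>> send_rows(
  targets=[
    [[-0.003,0.008,0.1],[0,0,0]],
    [[-0.003,0.008,0.2],[0,0,0]],
    [[-0.003,0.008,0.3],[0,0,0]],
    [[-0.003,0.008,0.38],[0,0,0]],
    [[-0.003,0.008,0.45],[0,0,0]],
    [[-0.003,0.008,0.51],[0,0,0]],
    [[-0.003,0.008,0.56],[0,0,0]],
    [[-0.003,0.008,0.59],[0,0,0]],
    [[-0.003,0.008,0.613],[0,0,0]],
    [[-0.003,0.008,0.613],[0,0,0]],
    [[-0.003,0.008,0.613],[0,0,0]],
  ],
)

```text
clock: 31.45
tool_pos: [0.4971, 0.3717, 0.0612]
eef_rot: [-0.533, 0.846, 0.0, 0.0]
contact_force: [-0.9, -1.1, 0.2]
opening: 0.351
finger_force: 0.0
```

>>> send_rows(
  targets=[
    [[0,0,0],[0,0,0]],
    [[0,0,0],[0,0,0]],
    [[0,0,0],[0,0,0]],
    [[0,0,0],[0,0,0]],
    [[0,0,0],[0,0,0]],
    [[0,0,0],[0,0,0]],
  ],
  fingers=0.1,
  newtons=12,
)

```text
clock: 32.2
tool_pos: [0.4971, 0.3717, 0.061]
eef_rot: [-0.533, 0.846, 0.0, 0.0]
contact_force: [0.5, 0.1, 4.4]
opening: 0.199
finger_force: 12.0
```

>>> send_rows(
  targets=[
    [[0,0,-0.02],[0,0,0]],
    [[0,0,-0.05],[0,0,0]],
    [[0,0,-0.09],[0,0,0]],
    [[0,0,-0.14],[0,0,0]],
    [[0,0,-0.2],[0,0,0]],
    [[0,0,-0.27],[0,0,0]],
    [[0,0,-0.34],[0,0,0]],
    [[0,0,-0.41],[0,0,0]],
    [[0,0,-0.47],[0,0,0]],
    [[0,0,-0.51],[0,0,0]],
    [[0,0,-0.52],[0,0,0]],
    [[0,0,-0.52],[0,0,0]],
  ],
)

```text
clock: 33.7
tool_pos: [0.4967, 0.3712, 0.2164]
eef_rot: [-0.533, 0.846, -0.0, -0.0]
contact_force: [0.1, 0.1, -0.7]
opening: 0.196
finger_force: 12.0
```

```bash
python3 - <<'E'
from h import *
s=get_state();print(s["opening"]*88,s["finger_force"],s["tool_pos"])
ax=np.array([.6095,.007]);u=np.array([np.cos(np.radians(64.6)),np.sin(np.radians(64.6))])
p=ax-.0165*u;print(p,rel([*p,.212]))
E
```

```text
17.210719247112415 11.994497724808753 [0.49671825 0.3711673  0.2164216 ]
[ 0.60242257 -0.00790503] [[0.9878, -0.8632, 0.0152]]
```

>>> send_rows(
  targets=[
    [[0.03,-0.026,0],[0,0,0]],
    [[0.1,-0.088,0],[0,0,0]],
    [[0.2,-0.175,0],[0,0,0]],
    [[0.32,-0.28,0],[0,0,0]],
    [[0.45,-0.394,0],[0,0,0]],
    [[0.58,-0.508,0],[0,0,0]],
    [[0.71,-0.622,0],[0,0,0]],
    [[0.82,-0.718,0],[0,0,0]],
    [[0.91,-0.797,0],[0,0,0]],
    [[0.965,-0.845,0],[0,0,0]],
    [[0.985,-0.863,0],[0,0,0]],
    [[0.985,-0.863,0],[0,0,0]],
  ],
)

```text
clock: 35.2
tool_pos: [0.6025, -0.0071, 0.2163]
eef_rot: [-0.533, 0.846, 0.0, -0.0]
contact_force: [0.4, 0.6, -0.1]
opening: 0.199
finger_force: 12.0
```

>>> send_rows(
  targets=[
    [[0,0,0],[0,0,0]],
    [[0,0,0],[0,0,0]],
  ],
)

```text
clock: 35.45
tool_pos: [0.6027, -0.0056, 0.2168]
eef_rot: [-0.534, 0.846, 0.0, 0.0]
contact_force: [-0.1, -0.2, -0.2]
opening: 0.197
finger_force: 12.0
```

```bash
python3 - <<'E'
from h import *
d=snap("wrist","w12");s=get_state()
print(s["tool_pos"],s["q"],rel([.6028,-.007,.0725]))
E
```

```text
[ 0.60271936 -0.00579608  0.2168227 ] [ 0.27217009  0.70594108 -0.61025782  1.61632814  0.46733594  0.96922465
  2.20202717] [[0.0037, -0.002, 0.4811]]
```

>>> send_rows(
  targets=[
    [[0.003,-0.002,0.03],[0,0,0]],
    [[0.003,-0.002,0.08],[0,0,0]],
    [[0.003,-0.002,0.13],[0,0,0]],
    [[0.003,-0.002,0.18],[0,0,0]],
    [[0.003,-0.002,0.22],[0,0,0]],
    [[0.003,-0.002,0.25],[0,0,0]],
    [[0.003,-0.002,0.27],[0,0,0]],
    [[0.003,-0.002,0.29],[0,0,0]],
    [[0.003,-0.002,0.31],[0,0,0]],
    [[0.003,-0.002,0.33],[0,0,0]],
    [[0.003,-0.002,0.34],[0,0,0]],
    [[0.003,-0.002,0.34],[0,0,0]],
  ],
)

```text
clock: 37.0
tool_pos: [0.6029, -0.008, 0.1145]
eef_rot: [-0.533, 0.846, 0.0, -0.0]
contact_force: [0.3, -0.8, 0.8]
opening: 0.197
finger_force: 12.0
```

>>> send_rows(
  targets=[
    [[0,0,0.02],[0,0,0]],
    [[0,0,0.05],[0,0,0]],
    [[0,0,0.08],[0,0,0]],
    [[0,0,0.1],[0,0,0]],
    [[0,0,0.12],[0,0,0]],
    [[0,0,0.13],[0,0,0]],
    [[0,0,0.14],[0,0,0]],
    [[0,0,0.14],[0,0,0]],
    [[0,0,0.14],[0,0,0]],
  ],
)

```text
clock: 38.12
tool_pos: [0.6033, -0.0079, 0.073]
eef_rot: [-0.533, 0.846, -0.0, 0.0]
contact_force: [-0.5, 0.1, 2.0]
opening: 0.193
finger_force: 12.0
```

>>> send_rows(
  targets=[
    [[0,0,0.004],[0,0,0]],
    [[0,0,0.004],[0,0,0]],
    [[0,0,0.004],[0,0,0]],
  ],
)

```text
clock: 38.5
tool_pos: [0.6041, -0.0075, 0.0729]
eef_rot: [-0.533, 0.846, -0.0, 0.001]
contact_force: [-1.2, -0.2, 8.3]
opening: 0.198
finger_force: 12.0
```

>>> send_rows(
  targets=[
    [[0,0,0],[0,0,0]],
    [[0,0,0],[0,0,0]],
    [[0,0,0],[0,0,0]],
    [[0,0,0],[0,0,0]],
  ],
  fingers=0.35,
)

```text
clock: 39.0
tool_pos: [0.6029, -0.008, 0.0713]
eef_rot: [-0.533, 0.846, 0.0, -0.0]
contact_force: [-0.1, 0.4, -0.9]
opening: 0.352
finger_force: 0.0
```

>>> send_rows(
  targets=[
    [[0,0,-0.03],[0,0,0]],
    [[0,0,-0.08],[0,0,0]],
    [[0,0,-0.16],[0,0,0]],
    [[0,0,-0.26],[0,0,0]],
    [[0,0,-0.38],[0,0,0]],
    [[0,0,-0.48],[0,0,0]],
    [[0,0,-0.55],[0,0,0]],
    [[0,0,-0.58],[0,0,0]],
    [[0,0,-0.58],[0,0,0]],
    [[0,0,-0.58],[0,0,0]],
  ],
)

```text
clock: 40.25
tool_pos: [0.6024, -0.0082, 0.2447]
eef_rot: [-0.533, 0.846, 0.0, -0.001]
contact_force: [0.2, -0.9, 0.1]
opening: 0.353
finger_force: 0.0
```

```bash
python3 - <<'E'
from h import *
d=snap("wrist","w13");e=snap("scene","s13");s=get_state()
print(s["tool_pos"])
for x,nm in((d,"w"),(e,"s")):
    hsv=cv2.cvtColor(x["img"],cv2.COLOR_BGR2HSV);m=cv2.inRange(hsv,(130,60,10),(172,255,170))
    n,l,st,ce=cv2.connectedComponentsWithStats(m)
    print(nm,[(st[i].tolist(),ce[i].round(1).tolist(),plane(x,*ce[i],.124 if nm=="w" else .112)[:2].round(4).tolist()) for i in range(1,n) if st[i,4]>60 and 200<ce[i][0]<400 and ce[i][1]<300])
print(rel([.437,.117,.19]),[proj(e,[*p,z]).round(1).tolist() for p in((.6166,.0219),(.6024,-.0079)) for z in(.124,.1)])
# cap grip in w2: dark disc on dome
w=load("w2");g=cv2.cvtColor(w["img"],cv2.COLOR_BGR2GRAY);m=(g[90:125,365:400]<60).astype(np.uint8)
n,l,st,ce=cv2.connectedComponentsWithStats(m);print([(st[i].tolist(),(ce[i]+[365,90]).round(1).tolist()) for i in range(1,n) if st[i,4]>40])
E
```

```text
[ 0.60242764 -0.00807612  0.24451735]
w [([313, 213, 17, 18, 161], [321.0, 221.4], [0.603, -0.0094]), ([312, 247, 18, 15, 131], [320.7, 253.7], [0.6171, 0.019])]
s [([261, 226, 10, 25, 172], [265.2, 239.2], [0.6124, 0.0101])]
[[-0.1384, 0.677, 0.1828]] [[265.2, 238.0], [266.1, 248.2], [265.9, 227.9], [266.7, 238.0]]
[([7, 8, 14, 19, 121], [376.9, 108.7])]
```

Both tubes are home: their cap tops at wrist (321,221) and (321,254) match the bores. Now the domed cap.

>>> send_rows(
  targets=[
    [[-0.01,0.05,0],[0,0,0]],
    [[-0.03,0.15,0],[0,0,0]],
    [[-0.055,0.27,0],[0,0,0]],
    [[-0.08,0.39,0],[0,0,0]],
    [[-0.105,0.51,0],[0,0,0]],
    [[-0.127,0.62,0],[0,0,0]],
    [[-0.138,0.677,0],[0,0,0]],
    [[-0.138,0.677,0],[0,0,0]],
    [[-0.138,0.677,0],[0,0,0]],
    [[-0.138,0.677,0],[0,0,0]],
  ],
  fingers=0.5,
)

```text
clock: 41.6
tool_pos: [0.4386, 0.1162, 0.2453]
eef_rot: [-0.532, 0.847, -0.0, 0.0]
contact_force: [-0.1, -0.9, 0.1]
opening: 0.501
finger_force: 0.0
```

```bash
python3 - <<'E'
from h import *
d=snap("wrist","w14");s=get_state();print(s["tool_pos"],s["q"])
print(proj(d,[.437,.117,.088]),proj(d,[.437,.117,.0]))
a=d["img"][140:300,240:440]
cv2.imwrite("pics/c14.png",cv2.resize(a,(750,600),interpolation=2))
E
```

```text
[0.43841644 0.11634806 0.24531509] [ 0.08300023  0.47610557 -0.66128749  2.00028365  0.4044587   0.79681853
  1.88067971]
[324.1471795  212.52242056] [323.74796357 195.90901813]
```

View pics/c14.png

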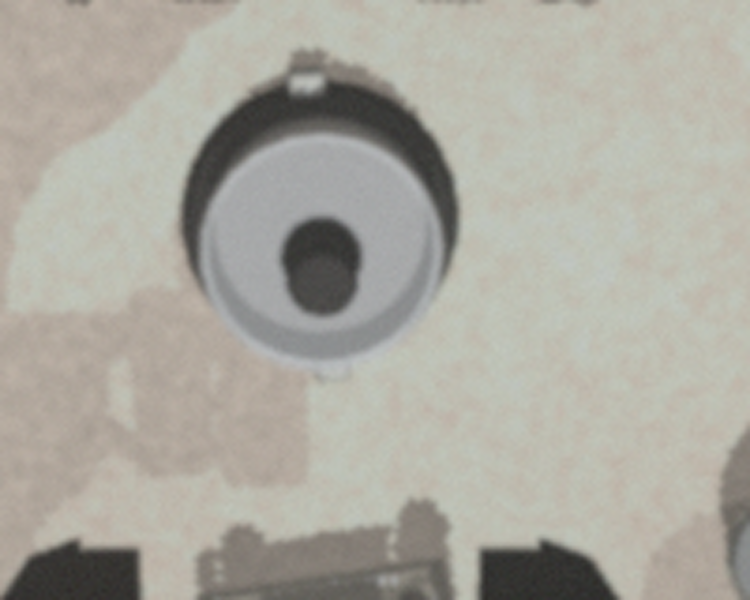

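The grip top is at w14 pixel (325.9,215.0).

```bash
python3 - <<'E'
from h import *
d=load("w14");p=plane(d,325.9,215,.088);print(p,rel([*p[:2],.034]))
w=load("w2");print(plane(w,382.5,106.5,.088))
E
```

```text
[0.43651004 0.12013202 0.088     ] [[-0.0086, 0.0112, 0.7044]]
[0.43726802 0.11719152 0.088     ]
```

>>> send_rows(
  targets=[
    [[-0.008,0.011,0.12],[0,0,0]],
    [[-0.008,0.011,0.24],[0,0,0]],
    [[-0.008,0.011,0.36],[0,0,0]],
    [[-0.008,0.011,0.46],[0,0,0]],
    [[-0.008,0.011,0.54],[0,0,0]],
    [[-0.008,0.011,0.6],[0,0,0]],
    [[-0.008,0.011,0.65],[0,0,0]],
    [[-0.008,0.011,0.68],[0,0,0]],
    [[-0.008,0.011,0.704],[0,0,0]],
    [[-0.008,0.011,0.704],[0,0,0]],
    [[-0.008,0.011,0.704],[0,0,0]],
  ],
)

```text
clock: 43.02
tool_pos: [0.436, 0.1207, 0.0346]
eef_rot: [-0.533, 0.846, -0.0, 0.0]
contact_force: [-0.3, 0.1, -0.2]
opening: 0.498
finger_force: 0.0
```

>>> send_rows(
  targets=[
    [[0,0,0],[0,0,0]],
    [[0,0,0],[0,0,0]],
    [[0,0,0],[0,0,0]],
    [[0,0,0],[0,0,0]],
    [[0,0,0],[0,0,0]],
    [[0,0,0],[0,0,0]],
  ],
  fingers=0,
  newtons=25,
)

```text
clock: 43.78
tool_pos: [0.4359, 0.1206, 0.0344]
eef_rot: [-0.533, 0.846, -0.0, 0.0]
contact_force: [-0.0, 0.7, 2.3]
opening: 0.219
finger_force: 25.0
```

>>> send_rows(
  targets=[
    [[0,0,-0.02],[0,0,0]],
    [[0,0,-0.06],[0,0,0]],
    [[0,0,-0.12],[0,0,0]],
    [[0,0,-0.2],[0,0,0]],
    [[0,0,-0.28],[0,0,0]],
    [[0,0,-0.36],[0,0,0]],
    [[0,0,-0.44],[0,0,0]],
    [[0,0,-0.52],[0,0,0]],
    [[0,0,-0.59],[0,0,0]],
    [[0,0,-0.62],[0,0,0]],
    [[0,0,-0.63],[0,0,0]],
    [[0,0,-0.63],[0,0,0]],
  ],
)

```text
clock: 45.28
tool_pos: [0.4353, 0.1204, 0.2229]
eef_rot: [-0.533, 0.846, 0.0, -0.001]
contact_force: [-0.0, -0.1, -1.6]
opening: 0.218
finger_force: 25.0
```

```bash
python3 - <<'E'
from h import *
d=snap("wrist","w15");s=get_state();print(s["tool_pos"],s["opening"]*88,rel([.609,.007,.22]))
# cap ring in wrist view: plausible centre offset from tool axis
h=s["tool_pos"][2]-.0345
c=np.array(s["tool_pos"]);c[2]=h
print([proj(d,c+[.0475*np.cos(a),.0475*np.sin(a),.0]).round().tolist() for a in np.arange(0,6.3,1.57)],proj(d,c))
e=snap("scene","s15");print(proj(e,c),proj(e,c+[0,0,.088]))
E
```

```text
[0.43525795 0.12037674 0.22270635] 18.9975455978444 [[0.091, -0.6855, 0.0084]]
[[261.0, 284.0], [351.0, 312.0], [388.0, 227.0], [290.0, 193.0], [261.0, 284.0]] [322.64650786 256.40923964]
[378.99033658 208.49890954] [383.59040484 163.36795967]
```

>>> send_rows(
  targets=[
    [[0.003,-0.02,0],[0,0,0]],
    [[0.01,-0.075,0],[0,0,0]],
    [[0.02,-0.15,0],[0,0,0]],
    [[0.033,-0.25,0],[0,0,0]],
    [[0.047,-0.35,0],[0,0,0]],
    [[0.06,-0.45,0],[0,0,0]],
    [[0.073,-0.55,0],[0,0,0]],
    [[0.083,-0.625,0],[0,0,0]],
    [[0.089,-0.67,0],[0,0,0]],
    [[0.091,-0.685,0],[0,0,0]],
    [[0.091,-0.685,0],[0,0,0]],
    [[0.091,-0.685,0],[0,0,0]],
  ],
)

```text
clock: 46.88
tool_pos: [0.6087, 0.0081, 0.2234]
eef_rot: [-0.534, 0.846, 0.0, -0.0]
contact_force: [-0.5, -0.7, -0.7]
opening: 0.216
finger_force: 25.0
```

>>> send_rows(
  targets=[
    [[0,0,0],[0,0,0]],
    [[0,0,0],[0,0,0]],
  ],
)

```text
clock: 47.12
tool_pos: [0.6091, 0.0075, 0.2234]
eef_rot: [-0.533, 0.846, -0.0, 0.0]
contact_force: [-0.6, -0.6, -0.9]
opening: 0.217
finger_force: 25.0
```

```bash
python3 - <<'E'
from h import *
s=get_state();print(s["tool_pos"],s["opening"]*88,rel([.609,.007,.1145]))
E
```

```text
[0.60913935 0.00753991 0.22344628] 19.126098150997557 [[0.0018, -0.0003, 0.3632]]
```

>>> send_rows(
  targets=[
    [[0.001,0,0.02],[0,0,0]],
    [[0.001,0,0.06],[0,0,0]],
    [[0.001,0,0.1],[0,0,0]],
    [[0.001,0,0.14],[0,0,0]],
    [[0.001,0,0.18],[0,0,0]],
    [[0.001,0,0.22],[0,0,0]],
    [[0.001,0,0.25],[0,0,0]],
    [[0.001,0,0.28],[0,0,0]],
    [[0.001,0,0.3],[0,0,0]],
    [[0.001,0,0.32],[0,0,0]],
    [[0.001,0,0.335],[0,0,0]],
    [[0.001,0,0.335],[0,0,0]],
  ],
)

```text
clock: 48.62
tool_pos: [0.609, 0.007, 0.1225]
eef_rot: [-0.533, 0.846, 0.0, -0.0]
contact_force: [-0.7, -0.7, -1.9]
opening: 0.219
finger_force: 25.0
```

>>> send_rows(
  targets=[
    [[0,0,0.01],[0,0,0]],
    [[0,0,0.017],[0,0,0]],
    [[0,0,0.022],[0,0,0]],
    [[0,0,0.027],[0,0,0]],
    [[0,0,0.027],[0,0,0]],
    [[0,0,0.027],[0,0,0]],
  ],
)

```text
clock: 49.38
tool_pos: [0.6092, 0.0071, 0.1147]
eef_rot: [-0.533, 0.846, 0.0, 0.0]
contact_force: [-0.0, 0.6, -1.8]
opening: 0.218
finger_force: 25.0
```

Not touching yet, so I'll go down a little more.

>>> send_rows(
  targets=[
    [[0,0,0.004],[0,0,0]],
    [[0,0,0.004],[0,0,0]],
    [[0,0,0.004],[0,0,0]],
  ],
)

```text
clock: 49.75
tool_pos: [0.6095, 0.0071, 0.1139]
eef_rot: [-0.533, 0.846, -0.0, 0.0]
contact_force: [0.1, -0.6, 2.2]
opening: 0.219
finger_force: 25.0
```

>>> send_rows(
  targets=[
    [[0,0,0.002],[0,0,0]],
    [[0,0,0.002],[0,0,0]],
    [[0,0,0.002],[0,0,0]],
  ],
)

```text
clock: 50.12
tool_pos: [0.6095, 0.007, 0.1138]
eef_rot: [-0.533, 0.846, -0.0, 0.0]
contact_force: [-1.1, -0.7, 7.5]
opening: 0.218
finger_force: 25.0
```

Contact is firm at the home height. Releasing and backing off upward.

>>> send_rows(
  targets=[
    [[0,0,0],[0,0,0]],
    [[0,0,0],[0,0,0]],
    [[0,0,0],[0,0,0]],
    [[0,0,0],[0,0,0]],
    [[0,0,0],[0,0,0]],
  ],
  fingers=0.5,
)

```text
clock: 50.75
tool_pos: [0.6092, 0.0071, 0.1128]
eef_rot: [-0.533, 0.846, 0.0, -0.0]
contact_force: [0.6, 0.4, 0.5]
opening: 0.501
finger_force: 0.0
```

>>> send_rows(
  targets=[
    [[0,0,-0.03],[0,0,0]],
    [[0,0,-0.08],[0,0,0]],
    [[0,0,-0.15],[0,0,0]],
    [[0,0,-0.22],[0,0,0]],
    [[0,0,-0.3],[0,0,0]],
    [[0,0,-0.38],[0,0,0]],
    [[0,0,-0.45],[0,0,0]],
    [[0,0,-0.5],[0,0,0]],
    [[0,0,-0.5],[0,0,0]],
    [[0,0,-0.5],[0,0,0]],
  ],
)

```text
clock: 52.0
tool_pos: [0.6087, 0.0068, 0.2623]
eef_rot: [-0.533, 0.846, 0.0, -0.001]
contact_force: [-0.5, -0.5, 1.3]
opening: 0.499
finger_force: 0.0
```

```bash
python3 - <<'E'
from h import *
d=snap("wrist","w16");e=snap("scene","s16");s=get_state();print(s["tool_pos"],s["opening"],[proj(d,[.6095,.007,z]).round(1) for z in (.168,.092)])
a=d["img"][120:300,220:420];b=e["img"][150:400,180:460]
cv2.imwrite("pics/c16.png",np.hstack([cv2.resize(a,(380,342),interpolation=2),cv2.resize(b,(383,342),interpolation=2)]))
E
```

```text
[0.60863632 0.00681536 0.26196658] 0.503106875677548 [array([321.6, 231.2]), array([321.6, 210.2])]
```

View pics/c16.png

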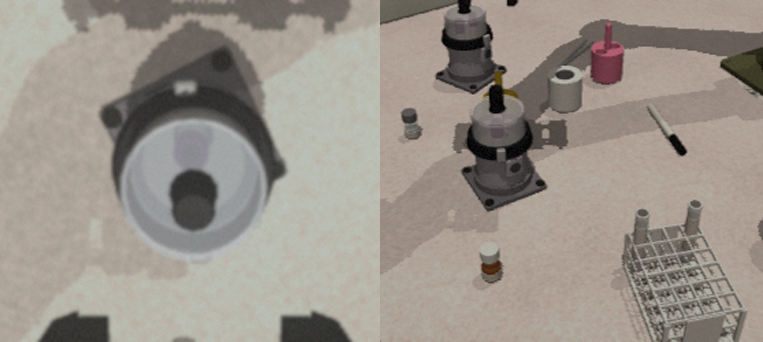

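The cap sits square: its grip top at (322,231) matches the prediction, and the bucket looks like its neighbour. The open tubes and the wide-bore adapter are where they were. Handing in.

```bash
python3 -c "
from plant import *
print(finish_job())"
```

```text
the job is handed in; nothing more can be done
None
```

The job is handed in at about 52 s on the robot's clock: the two-bore adapter is fully home in the bucket, both purple-capped tubes are at the bottom of its bores, and the domed cap sits squarely on the rim; the first grip on the stem closed above it and lifted nothing, because the fingertips sit about 25 mm above the reported TCP, so I corrected for that and the adapter had not moved.

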